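# Level the spring bench, draw its carriage to the red tab and hold it

### The job

Level the little spring bench by turning its black foot knob until the red ball sits wholly within the green middle of its level, while the yellow carriage is still fully home. Then pull the carriage by its upright handle against the spring until its pointer stands within the width of the red tab, and keep it there: the carriage springs back if let go, so finish with the gripper still holding the handle, the bed still level. Leave the loose things on the bench where they stand.

Things in the scene. Friction and masses are not known exactly. Their poses are not given: they have to be found in the camera images.
- rig: spring bench fixed to the worktop: grey base plate 12 mm thick, x -110 to 80 and y -155 to 155 mm in its own axes; all below 120 mm. Origin on the worktop, z up; -x is the front edge with knob and scale (roughly towards the robot), +y the way the carriage is pulled. On it a hinged bed: blue spring barrel (37 mm thick, top 74 mm up) at the -y end, carriage in the middle, ball level at the +y end
- bed (a joint): tilt of the aluminium bed (110 x 300 x 10 mm, top face 34 mm above the worktop when level) about a hinge along its back edge, rad: 0 = level, positive = front edge too high. It follows the knob, 0.045 rad of tilt per rad of knob, and stays where the knob leaves it
- level (a point): middle of the ball level's floor, at the +y end of the bed: black tray 74 mm long along the rig's x, white with a 16.3 mm wide green middle, a clear cover and a red 10 mm ball. The ball is in the centre when the bed is level and moves 3.5 mm per 0.01 rad to the low side (to the back, +x, when the front is high); it is wholly in the green within 0.009 rad
- level_knob (a joint): turn of the foot knob, rad: 0 = bed level; positive = turned counterclockwise seen from above, which raises the bed's front edge. It starts between 0.6 and 1.3, so it must be turned clockwise by that much; stops at -0.5 and 1.6. It turns stiffly (0.2 N m) and stays where it is left
- knob_grip (a point): grip point on the axis of the foot knob, 10 mm below its top: black fluted round knob, 34 mm across and 32 mm tall, with a white line on top, upright on an ear at the rig's front edge (rig x -75, y -90 mm). It rides on the bed: the grip point is 59 mm above the worktop when level and up to 8 mm higher at the start. 22 mm of knob lies below this point, then a 3 mm gap over the ear
- carriage (a joint): travel of the yellow carriage (56 x 50 x 18 mm) along +y of the rig, m: 0 = fully home, stop at 0.105. A spring returns it: 3.3 N at home, growing by 1.1 N per 10 mm (8 to 13 N at the tab)
- pull_handle: upright dark steel handle on the carriage, 54 mm tall: round post 16 mm across with a 22 mm wide, 8 mm high cap on top and a 24 mm wide, 4 mm high foot. Origin at the centre of its foot on top of the carriage, 57 mm above the worktop when level
- handle_grip (a point): grip point on the axis of the handle's post, 28 mm above its foot (85 mm above the worktop when level). 28 mm of room below it before the carriage
- pointer (a point): tip of the black pointer that sticks out from the middle of the carriage to the front over the white scale. It is level with the handle's axis along the rig's y (46 mm in front of it) and moves with the carriage
- tab (a joint): place of the red tab along the scale, m: the carriage travel at which the pointer stands at the middle of the tab. It starts between 0.045 and 0.085 and is clamped fast
- mark (a point): middle of the red tab's top: a red clip 10 mm wide along y, on the front edge of the bed. Its y axis is the direction of pulling (as the rig's)
- red_bottle: white plastic reagent bottle with a red cap, 56 mm across and 100 mm tall; origin at the centre of its underside. A bystander, to be left where it is
- dish: closed reddish culture dish, 88 mm across and 15 mm high; origin at the centre of its underside. A bystander, to be left where it is
- blue_marker: white marker pen with a blue cap, lying down, 135 mm long and 15 mm thick; origin at the centre of its underside. A bystander, to be left where it is

How it is judged:
On the way, in this order (a step that is already met when the one before it is completed fails the run):
1. the bed is level (tilt under 0.009 rad) with the carriage still fully home (within 6 mm) (value of joint bed between -0.009 and 0.009 rad and value of joint carriage below 0.006 m), for 0.3 s.
2. the carriage is drawn out so that its pointer stands within the width of the red tab, held by the gripper, the bed level (value of joint bed between -0.009 and 0.009 rad and y of pointer in the frame of mark between -0.005 and 0.005 m and contact force between the fingers and pull_handle above 3 N), for 0.3 s.
At the end, for the whole second after the job is handed in: The gripper's fingers still hold the handle (more than 3 N), the pointer stands still within the width of the red tab (within 5 mm of its middle), and the bed is level within 0.009 rad (all of step 2 and velocity of joint carriage between -0.01 and 0.01 m/s); the arm keeps its last pose, push and grip.
It fails at once if a bystander is pushed more than 30 mm from its place (distance of any of red_bottle, dish, blue_marker from where it was at the start of the episode above 0.03 m).
It also fails if it takes over 48 s, if anything falls off the work surface, if the arm or the gripper's body presses on something with over 40 N, if the wrist force passes 120 N, or if a joint passes its speed limit or range.

### The arm

A 6-joint arm with a two-finger parallel gripper is mounted at the origin on a cart in front of the work surface, level with it; the furniture and walls round the work are solid. World frame = base frame: x ahead of the robot, y to its left, z up, the work surface at z = 0. Lengths are in m, angles in rad, forces in N, time in s.
With the tool pointing down it reaches from about 0.275 to 0.875 m from the base axis. Payload 12.5 kg.
Tool frame: the origin (TCP) lies midway between the tips of the shut fingers; the grasp point (between the pads) lies 19 mm behind it (env.grip_point_offset is the z of the grasp point in the tool frame, in m); z points along the fingers, y is the line along which they close (so a half turn about z gives the same grasp; the last joint's range is limited). The gripper opens to 85 mm and grips with 20 to 120 N. Pads are 22 mm wide; open, the fingers measure 114 mm over their backs; the gripper's body (76 mm by 85 mm) begins 54 mm behind the grasp point. The pads swing forward as they close: fully open they stand 13 mm farther back than shut.
Start: joints at [1.06, 0.351, 1.652, -0, 1.139, -0.085], TCP at [0.227, 0.501, 0.231] pointing down, gripper open.
Joint ranges: [-2.75, 2.75], [-0.79, 2.1], [0.01, 2.65], [-1.57, 4.71], [0.07, 3.14], [-2.87, 2.87]. Speed limits (rad/s): [2.22, 2.22, 2.79, 3.14, 3.14, 3.14].

### API

Orientations are given as a rotation vector (axis times angle).
In Python, from station import env, viewer, job gives the robot as it stands.
- The arm moves only by the tool send_rows, never from a script. Its argument "rows" is one flat list of numbers, 7 for each row, row after row: the shift along the tool's x, y, z each as a share of 0.025 m, from -1 to 1, then the turn, a rotation vector about the tool's x, y, z each as a share of 0.1 rad, from -1 to 1, then the closure in counts, from 0 (fully open) to 255 (shut). In form: [x, y, z, wx, wy, wz, gripper, x, y, z, wx, wy, wz, gripper, ...]. A call has exactly 10 rows; each row shifts and turns the commanded pose from where the row before left it, along the tool's axes as they then stand; what a row does not reach is not made up. A row lasts 1/12 s, in which the tool goes at most 41.7 mm and 7.16 degrees, less where a joint would pass 70% of its speed; a pose out of reach is approached as far as the arm can. A call with a number of a shift or a turn outside -1 to 1 is refused whole. A call with a gripper value outside its range is refused whole. The fingers move at their own pace and stop on an object; "squeeze" is the grip in N (left out, the last holds). Time passes only in rows, so rows that do not move let the fingers close, or fill a call up. It gives the time, the measured TCP pose, the force, the opening and the grip force at its end, in the units of the state.
- env.get_state(): the state, without advancing time (a new reading comes with each control period).
- viewer.get_image(name): name is "scene" or "top" or "wrist"; returns the picture (480x640x3 uint8, red, green, blue); there is no depth.
- viewer.calibration(name): a dict with "camera_matrix" (3x3 intrinsics, pixels), "R" (3x3) and "t" (3): a world point X has camera coordinates R X + t; the wrist camera has in their place "mount" (4x4, takes a point from camera to tool coordinates, whose origin is the TCP and whose axes are the flange's). Camera axes: x right, y down, z forward; pixel columns grow to the right and rows downward; lengths in m; the calibration is good to about 2 mm. A picture is of the moment at which its call begins: read the wrist's pose just before it. calibration takes no time and is no camera call.
- job.finish_job(): hands the job in; it is judged then, once.
The state is a dict: "t": time; "joint_positions": joint angles; "dq": joint speeds; "effort": joint torques, N m; "tool_pos": TCP position; "orientation": TCP orientation; "ft_force": force on the tool from outside, world axes, zero at the start; "wrist_torque": the same for the moment, N m; "width": opening from 0.0 (shut) to 1.0 (fully open); "grasp_force": force on a finger pad.
Only numpy, scipy, OpenCV 4.12 (cv2) and the standard library are available. Lean on these libraries where they do the work, as an engineer would, in place of code of your own. Each camera call takes 0.05 s, during which the arm holds its last target. There are 200 camera calls.

## Working session

There is one attempt and no reset: what is moved stays moved. The work goes in short steps, Python scripts to look and compute and a tool call to move; the robot and the scene stay as the last step left them, time stands still between calls to the robot, and variables do not carry over. Pictures are saved under pics/ and viewed, at most 12 in all, crops included, and the job is handed in when it is done.

Besides the shell and the picture viewer there is one more tool, called after ">>>" as name(argument=value, ...) on one line, values as JSON. send_rows: Moves the arm, as the interface text tells. Its arguments: {"type":"object","properties":{"rows":{"type":"array"},"squeeze":{"type":"number"}},"required":["rows"]}

```bash
mkdir -p pics; ls
python3 - <<'E'
from station import env, viewer, job
import cv2
s=env.get_state();print({k:s[k] for k in('t','tool_pos','orientation','width')},env.grip_point_offset)
for n in("scene","top"):
    cv2.imwrite(f"pics/{n}0.png",viewer.get_image(n)[:,:,::-1])
    print(n,viewer.calibration(n))
print(viewer.calibration("wrist"))
E
```

```text
pics
{'t': 0.0, 'tool_pos': array([0.22698663, 0.50060322, 0.23073739]), 'orientation': array([-6.63677054e-01, -3.07034391e+00,  1.82836287e-03]), 'width': 1.0038732290306631} -0.0187
scene {'camera_matrix': array([[517.14821032,   0.        , 327.82897653],
       [  0.        , 517.14821032, 240.7939611 ],
       [  0.        ,   0.        ,   1.        ]]), 'R': array([[ 0.59598696, -0.8028639 , -0.0144604 ],
       [-0.49212254, -0.35096716, -0.79664136],
       [ 0.63451946,  0.48190416, -0.60427927]]), 't': array([-0.37879542,  0.29378033,  1.09542377])}
top {'camera_matrix': array([[440.16776099,   0.        , 310.27067855],
       [  0.        , 440.16776099, 237.93143269],
       [  0.        ,   0.        ,   1.        ]]), 'R': array([[ 0.02969315, -0.99954184,  0.00586719],
       [-0.99651777, -0.03005984, -0.07777367],
       [ 0.0779144 , -0.00353742, -0.99695378]]), 't': array([-0.11882511,  0.53197159,  1.35405844])}
{'camera_matrix': array([[350.02531149,   0.        , 319.08558896],
       [  0.        , 350.02531149, 239.55473647],
       [  0.        ,   0.        ,   1.        ]]), 'mount': array([[ 7.99245701e-06, -9.47792032e-01, -3.18889109e-01,
         8.25128693e-02],
       [ 9.99999542e-01, -2.97581743e-04,  9.09526384e-04,
        -1.04290259e-03],
       [-9.56937436e-04, -3.18888970e-01,  9.47791596e-01,
        -1.42970156e-01],
       [ 0.00000000e+00,  0.00000000e+00,  0.00000000e+00,
         1.00000000e+00]])}
```

View pics/scene0.png

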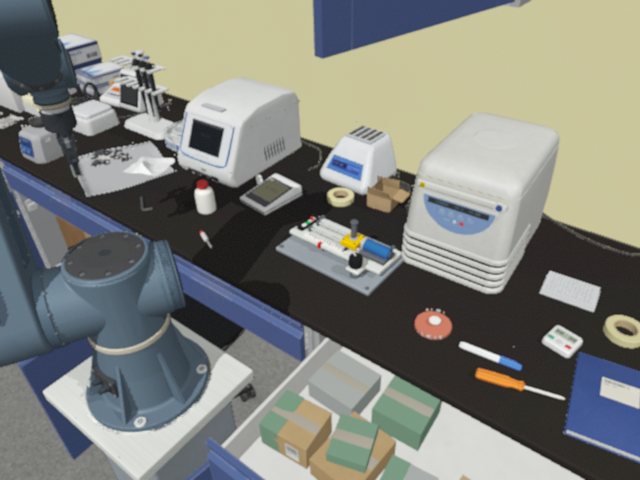

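View pics/top0.png

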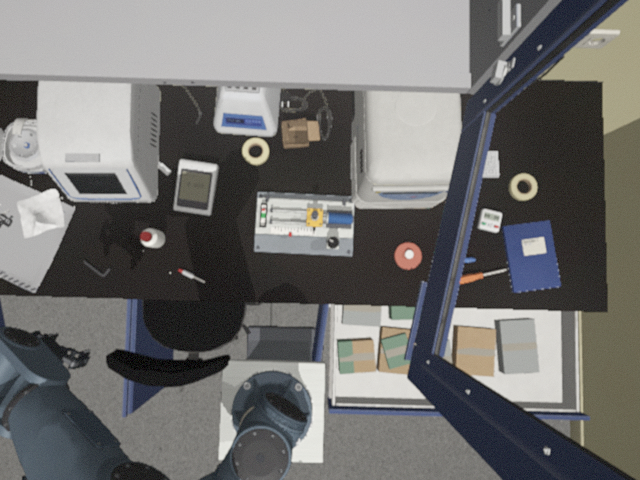

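The scene picture shows the rig at about (345,250), bottle (205,197), dish (433,325) and marker (490,355). In the top picture the rig spans (255,193) to (354,255), with the knob at (333,242), the handle cap near (315,213) and the red tab at (290,234).

```bash
cat > h.py <<'E'
from station import env, viewer, job
import numpy as np, cv2
from scipy.spatial.transform import Rotation as Ro
def cam(n,s=None):
    c=viewer.calibration(n);K=c["camera_matrix"]
    if n!="wrist":
        R=c["R"].T; return K,R,-R@c["t"]
    T=np.eye(4);T[:3,:3]=Ro.from_rotvec(s["orientation"]).as_matrix();T[:3,3]=s["tool_pos"]
    M=T@c["mount"];return K,M[:3,:3],M[:3,3]
def ray(cm,px,z):
    K,R,o=cm;d=R@np.linalg.inv(K)@np.array([px[0],px[1],1.]);return o+d*(z-o[2])/d[2]
def proj(cm,X):
    K,R,o=cm;p=K@(R.T@(np.asarray(X)-o));return p[:2]/p[2]
E
python3 - <<'E'
from h import *
t=cam("top")
for n,p,z in[("knob",(333,242),.073),("handle",(315,213),.111),("tab",(290,234),.04),("c1",(257,193),.012),("c2",(254,250),.012),("c3",(353,255),.012),("c4",(355,196),.012),("bottle",(152,238),.1),("dish",(407,256),.015),("marker",(468,261),.015)]:
    print(n,ray(t,p,z).round(3))
im=cv2.imread("pics/top0.png")[180:265,240:370]
cv2.imwrite("pics/t1.png",cv2.resize(im,None,fx=6,fy=6,interpolation=cv2.INTER_CUBIC))
s=env.get_state();print(Ro.from_rotvec(s["orientation"]).as_matrix().round(3))
E
```

```text
knob [ 0.521 -0.171  0.073]
handle [ 0.602 -0.114  0.111]
tab [ 0.544 -0.04   0.04 ]
c1 [0.674 0.07  0.012]
c2 [0.493 0.072 0.012]
c3 [ 0.486 -0.238  0.012]
c4 [ 0.674 -0.241  0.012]
bottle [0.515 0.362 0.1  ]
dish [ 0.488 -0.407  0.015]
marker [ 0.478 -0.599  0.015]
[[-0.911  0.413 -0.001]
 [ 0.413  0.911 -0.001]
 [ 0.    -0.001 -1.   ]]
```

View pics/t1.png

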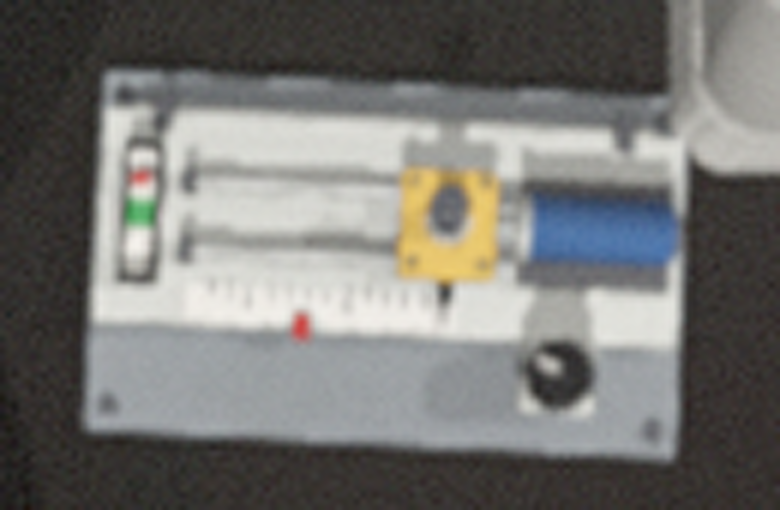

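The crop shows the ball at (140,177) behind the green at (143,208), so the front is high. The knob is at (557,373), the handle at (448,207), the tab at (301,326) and the pointer at (445,297). I'll move to a point above the knob.

>>> send_rows(rows=[-0.5,-0.45,0,0,0,0,0,-1,-0.9,0,0,0,0,0,-1,-0.9,0,0,0,0,0,-1,-0.9,0,0,0,0,0,-1,-0.9,0,0,0,0,0,-1,-0.9,0,0,0,0,0,-1,-0.9,0,0,0,0,0,-1,-0.9,0,0,0,0,0,-1,-0.9,0,0,0,0,0,-1,-0.9,0,0,0,0,0])

```text
t: 0.93
tool_pos: [0.3553, 0.2065, 0.2312]
orientation: [-0.663, -3.071, 0.0]
ft_force: [0.8, 0.0, -0.7]
width: 0.997
grasp_force: 0.0
```

>>> send_rows(rows=[-1,-0.9,0.1,0,0,0,0,-1,-0.9,0.1,0,0,0,0,-1,-0.9,0.1,0,0,0,0,-1,-0.9,0.1,0,0,0,0,-1,-0.9,0.1,0,0,0,0,-1,-0.9,0.1,0,0,0,0,-1,-0.9,0.1,0,0,0,0,-1,-0.9,0.1,0,0,0,0,-1,-0.9,0.1,0,0,0,0,-1,-0.9,0.1,0,0,0,0])

```text
t: 1.77
tool_pos: [0.4901, -0.1018, 0.206]
orientation: [-0.664, -3.07, -0.0]
ft_force: [-0.1, -0.2, -0.5]
width: 0.996
grasp_force: 0.0
```

>>> send_rows(rows=[-1,-0.9,0,0,0,0,0,-0.6,-0.5,0,0,0,0,0,0,0,0,0,0,-0.7,0,0,0,0,0,0,-0.7,0,0,0,0,0,0,-0.7,0,0,0,0,0,0,-0.7,0,0,0,0,0,0,-0.7,0,0,0,0,0,0,-0.7,0,0,0,0,0,0,0,0,0,0,0,0,0,0,0])

```text
t: 2.6
tool_pos: [0.5118, -0.1484, 0.2061]
orientation: [-0.012, -3.141, -0.0]
ft_force: [0.3, 0.6, -0.4]
width: 1.001
grasp_force: 0.0
```

Run:
```python
from h import *
s=env.get_state();print(s["t"],s["tool_pos"],s["orientation"],s["joint_positions"].round(2))
np.save("s1.npy",[s["tool_pos"],s["orientation"]])
cv2.imwrite("pics/w1.png",viewer.get_image("wrist")[:,:,::-1])
```

```text
2.6 [ 0.51175053 -0.14839626  0.20609122] [-1.24579864e-02 -3.14114381e+00 -2.48493700e-04] [-0.37  0.35  1.72 -0.    1.07 -1.93]
```

View pics/w1.png

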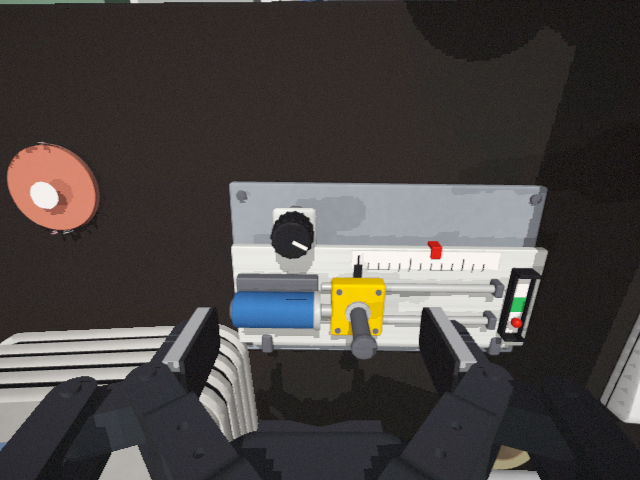

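The wrist picture shows the knob top near (293,238), the plate's front corners at (231,183) and (546,187), and the pointer at (358,257). The tab is at (435,250), the green middle at (518,303), the ball at (516,322) and the handle cap at (363,346).

Run:
```python
from h import *
a=np.load("s1.npy");s=dict(tool_pos=a[0],orientation=a[1]);w=cam("wrist",s)
c1=ray(w,(231,183),.012);c2=ray(w,(546,187),.012)
v=(c2-c1)[:2];print("front edge",c1,c2,np.linalg.norm(v));v/=np.linalg.norm(v)
yaw=np.arctan2(-v[0],v[1]);ex=np.array([v[1],-v[0]]);o=(c1+c2)[:2]/2+.11*ex
print("yaw",yaw,"origin",o)
R=lambda x,y,z:np.r_[o+x*ex+y*v,z]
kn=R(-.075,-.09,.075);print("knob",kn,proj(w,kn),"ray",ray(w,(293,238),.075))
g=cv2.cvtColor(cv2.imread("pics/w1.png"),cv2.COLOR_BGR2HSV)
def blob(lo,hi,x0,x1,y0,y1):
    m=cv2.inRange(g,np.array(lo),np.array(hi));M=np.zeros_like(m);M[y0:y1,x0:x1]=m[y0:y1,x0:x1];ys,xs=np.nonzero(M);return np.array([xs.mean(),ys.mean()]),len(xs),(ys.min(),ys.max())
gr=blob((45,100,60),(80,255,255),495,545,270,345);ba=blob((0,150,90),(8,255,255),495,545,270,345);tb=blob((0,150,90),(8,255,255),420,450,230,270)
print(gr,ba,tb)
G=ray(w,gr[0],.04);B=ray(w,ba[0],.044);d=(B-G)[:2]@ex;print("ball off",d,"tilt",d/.35,"knob",d/.35/.045)
P=ray(w,(358,257),.044);T=ray(w,tb[0],.044);print("tab-pointer",(T-P)[:2]@v)
print("handle ray cap",ray(w,(363,346),.113))
# white line
m=cv2.inRange(g,np.array((0,0,150)),np.array((180,60,255)))[222:252,280:307];ys,xs=np.nonzero(m)
p,q=ray(w,(291,240),.077),ray(w,(306,248),.077);print(q-p)
top=cv2.resize(cv2.imread("pics/w1.png")[195:355,225:385],None,fx=4,fy=4,interpolation=cv2.INTER_CUBIC)
```

```text
front edge [ 0.48412449 -0.23349242  0.012     ] [0.490463   0.07096329 0.012     ] 0.3045216916413603
yaw -0.02081616610992717 origin [ 0.59726991 -0.08355418]
knob [ 0.52041284 -0.17197358  0.075     ] [291.23025297 238.96108572] ray [ 0.51958912 -0.17048605  0.075     ]
(array([517.68983957, 304.45989305]), 187, (np.int64(298), np.int64(311))) (array([516.29411765, 322.4       ]), 85, (np.int64(318), np.int64(327))) (array([434.92513369, 249.36363636]), 187, (np.int64(241), np.int64(258)))
ball off 0.01796065974025431 tilt 0.051316170686440885 knob 1.1403593485875752
tab-pointer 0.07107819132843232
handle ray cap [ 0.59766834 -0.11480464  0.113     ]
[ 7.08294911e-03  1.21673665e-02 -5.55111512e-17]
```

>>> send_rows(rows=[-0.34,-0.9,0,0,0,0,90,0,0,0.6,0,0,-1,90,0,0,0.6,0,0,-1,90,0,0,0.6,0,0,-1,90,0,0,0.6,0,0,-1,90,0,0,0.6,0,0,-1,90,0,0,0.6,0,0,-1,90,0,0,0.6,0,0,0,90,0,0,0.4,0,0,0,90,0,0,0,0,0,0,90], squeeze=60)

```text
t: 3.48
tool_pos: [0.5193, -0.1706, 0.0894]
orientation: [0.916, -3.003, -0.003]
ft_force: [0.2, -0.4, 0.2]
width: 0.647
grasp_force: 0.0
```

Run:
```python
from h import *
s=env.get_state();print(s["t"],s["tool_pos"],s["orientation"],s["width"],s["joint_positions"].round(2))
np.save("s2.npy",[s["tool_pos"],s["orientation"]])
cv2.imwrite("pics/w2.png",viewer.get_image("wrist")[:,:,::-1])
w=cam("wrist",s);print(proj(w,[.520,-.171,.077]))
R=Ro.from_rotvec(s["orientation"]).as_matrix();print("tool shift",R.T@(np.array([.520,-.171,.045])-s["tool_pos"])/.025)
```

```text
3.4833 [ 0.51925387 -0.17057721  0.08941839] [ 0.91591684 -3.00251608 -0.00326969] 0.6470659798238652 [-0.4   0.53  1.77 -0.    0.84 -2.57]
[317.63737881 298.98192483]
tool shift [-0.01846182 -0.03551728  1.77661575]
```

View pics/w2.png

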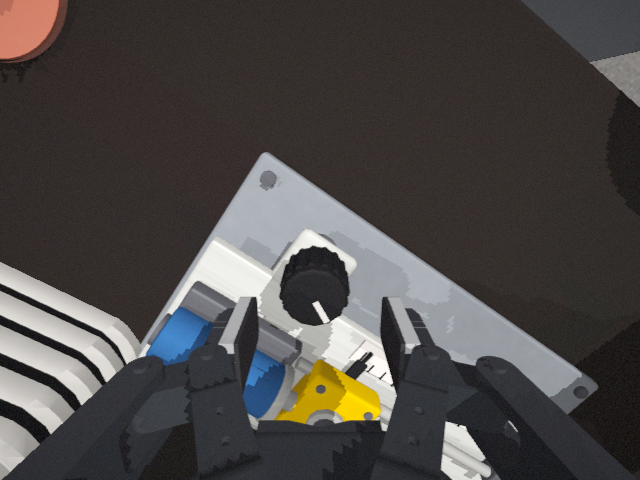

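The knob top centre is at about (315,292), against a prediction of (318,299), and the fingers straddle it. I'll nudge about 2.5 mm along tool +x, descend and close.

>>> send_rows(rows=[0.1,-0.04,0.5,0,0,0,90,0,0,0.7,0,0,0,90,0,0,0.56,0,0,0,90,0,0,0,0,0,0,150,0,0,0,0,0,0,255,0,0,0,0,0,0,255,0,0,0,0,0,0,255,0,0,0,0,0,0,255,0,0,0,0,0,0,255,0,0,0,0,0,0,255], squeeze=50)

```text
t: 4.37
tool_pos: [0.519, -0.1735, 0.048]
orientation: [-0.919, 3.003, -0.001]
ft_force: [-1.0, -5.1, 1.8]
width: 0.382
grasp_force: 51.5
```

>>> send_rows(rows=[0,0,0.02,0,0,0.6,255,0,0,0.02,0,0,0.6,255,0,0,0.02,0,0,0.6,255,0,0,0.02,0,0,0.6,255,0,0,0.02,0,0,0.6,255,0,0,0.02,0,0,0.6,255,0,0,0.02,0,0,0.6,255,0,0,0.02,0,0,0.6,255,0,0,0.02,0,0,0.6,255,0,0,0.02,0,0,0.6,255])

```text
t: 5.2
tool_pos: [0.5179, -0.1719, 0.0439]
orientation: [-0.013, -3.139, -0.003]
ft_force: [-14.5, 11.2, 27.9]
width: 0.386
grasp_force: 53.6
```

>>> send_rows(rows=[0,0,0.02,0,0,0.6,255,0,0,0.02,0,0,0.6,255,0,0,0.02,0,0,0.6,255,0,0,0.02,0,0,0.6,255,0,0,0.02,0,0,0.6,255,0,0,0.02,0,0,0.6,255,0,0,0.02,0,0,0.6,255,0,0,0.02,0,0,0.6,255,0,0,0,0,0,0,255,0,0,0,0,0,0,255])

```text
t: 6.03
tool_pos: [0.5181, -0.1706, 0.0404]
orientation: [-0.756, -3.047, -0.005]
ft_force: [-13.8, 20.5, 32.9]
width: 0.382
grasp_force: 55.1
```

Run:
```python
from h import *
s=env.get_state();print(s["t"],s["tool_pos"],s["orientation"],s["ft_force"],s["wrist_torque"])
w=cam("wrist",s);a=viewer.get_image("wrist")[:,:,::-1];b=viewer.get_image("top")[:,:,::-1];c=viewer.get_image("scene")[:,:,::-1]
np.save("top1.npy",b)
A=cv2.resize(b[195:235,254:280],(390,600),interpolation=cv2.INTER_CUBIC)
B=cv2.resize(c[205:275,270:410],(400,200),interpolation=cv2.INTER_CUBIC)
C=cv2.resize(a,(400,300))
o=np.zeros((600,800,3),np.uint8);o[:,:390]=A;o[:200,400:]=B;o[200:500,400:]=C
cv2.imwrite("pics/c1.png",o)
for n,im in(("0",cv2.imread("pics/top0.png")),("1",b)):
    g=cv2.cvtColor(np.ascontiguousarray(im[195:240,254:275]),cv2.COLOR_BGR2HSV)
    for lo,hi in(((45,100,50),(85,255,255)),((0,120,80),(10,255,255))):
        ys,xs=np.nonzero(cv2.inRange(g,np.array(lo),np.array(hi)));print(n,lo,xs.mean()+254,ys.mean()+195,len(xs))
```

```text
6.0333 [ 0.51808919 -0.1706112   0.04040232] [-0.75551392 -3.04669495 -0.0046262 ] [-13.77166937  20.45496957  32.94692154] [ 3.32385786  1.66266617 -0.10323121]
0 (45, 100, 50) 262.85714285714283 214.92857142857142 14
0 (0, 120, 80) 263.0 209.0 1
1 (45, 100, 50) nan nan 0
1 (0, 120, 80) 263.0 215.25 4<stdin>:13: RuntimeWarning: Mean of empty slice.
  ret = ret.dtype.type(ret / rcount)
```

View pics/c1.png

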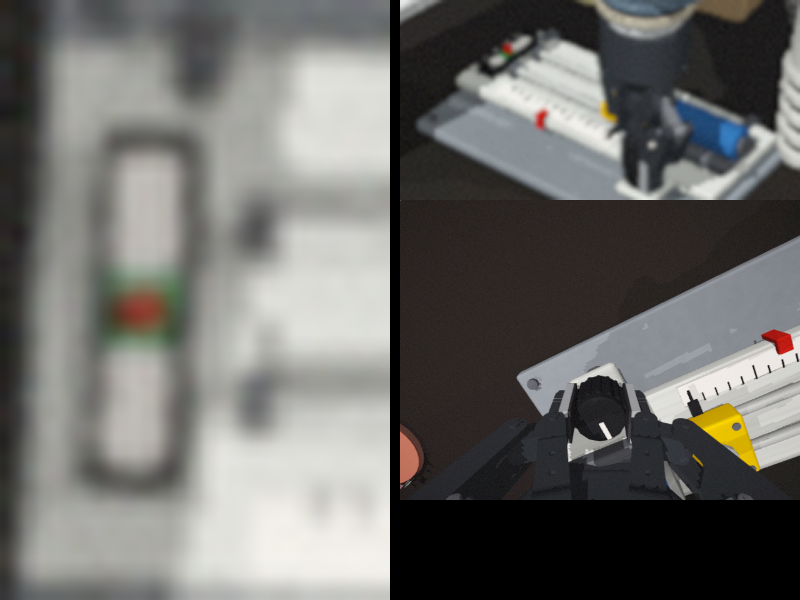

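The top crop shows the ball centred in the green: ball at y≈310, green spanning y≈268-345. I'll release, rise and check again.

>>> send_rows(rows=[0,0,0,0,0,0,200,0,0,0,0,0,0,80,0,0,0,0,0,0,80,0,0,0,0,0,0,80,0,0,-0.4,0,0,0,80,0,0,-1,0,0,0,80,0,0,-1,0,0,0,80,0,0,-1,0,0,0,80,0,0,-1,0,0,0,80,0,0,-1,0,0,0,80])

```text
t: 7.02
tool_pos: [0.5186, -0.1733, 0.1753]
orientation: [0.756, 3.049, -0.0]
ft_force: [-0.0, -0.9, -0.2]
width: 0.689
grasp_force: 0.0
```

Run:
```python
from h import *
s=env.get_state();print(s["t"],s["tool_pos"],s["orientation"],s["width"],s["ft_force"])
np.save("s3.npy",[s["tool_pos"],s["orientation"]])
cv2.imwrite("pics/w3.png",viewer.get_image("wrist")[:,:,::-1])
R=Ro.from_rotvec(s["orientation"]).as_matrix();print("tool shift",R.T@(np.array([.5975,-.115,.12])-s["tool_pos"])/.025)
```

```text
7.0167 [ 0.51862599 -0.17330971  0.17527156] [ 7.55806832e-01  3.04880900e+00 -1.03345152e-04] 0.6888988669487608 [-0.04369821 -0.89006402 -0.1887918 ]
tool shift [-1.69907412  3.53586467  2.21190684]
```

View pics/w3.png

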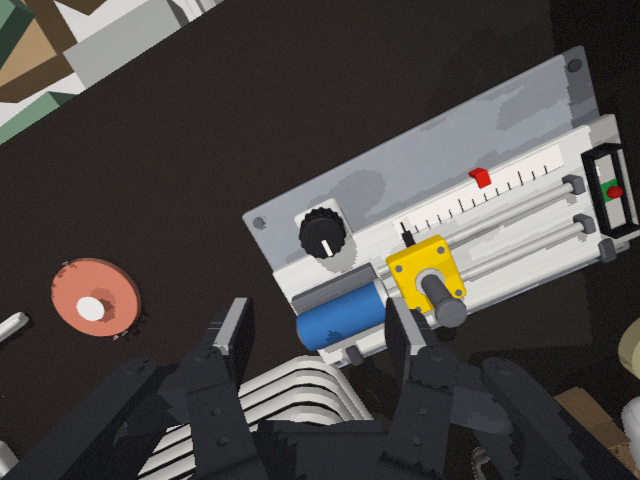

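The ball at about (614,192) is over the green at (610,187). The handle cap is at about (454,310), the pointer tip at (402,223) and the tab at (480,178). I'll put numbers on these.

Run:
```python
from h import *
a=np.load("s3.npy");s=dict(tool_pos=a[0],orientation=a[1]);w=cam("wrist",s)
yaw=-.0208;ex=np.array([np.cos(yaw),np.sin(yaw)]);v=np.array([-ex[1],ex[0]])
im=cv2.imread("pics/w3.png");g=cv2.cvtColor(im,cv2.COLOR_BGR2HSV)
gm=cv2.inRange(g,np.array((45,90,40)),np.array((85,255,255)));rm=cv2.inRange(g,np.array((0,150,70)),np.array((8,255,255)))|cv2.inRange(g,np.array((174,150,70)),np.array((180,255,255)))
def pts(m,x0,x1,y0,y1,z):
    ys,xs=np.nonzero(m[y0:y1,x0:x1]);return np.array([ray(w,(x+x0,y+y0),z)[:2] for x,y in zip(xs,ys)])
G=pts(gm,585,640,140,240,.04);B=pts(rm,590,640,170,215,.045);T=pts(rm,465,495,160,195,.044)
print("green x",(G@ex).min(),(G@ex).max(),"ball",(B@ex).min(),(B@ex).max(),(B@ex).mean(), len(G),len(B))
# white ends of tray
print("tab",T.mean(0),T.mean(0)@v,"pointer",ray(w,(402,222),.044)[:2]@v)
print("cap",ray(w,(454,310),.113),"foot",ray(w,(429,281),.06))
cv2.imwrite("pics/c3.png",cv2.resize(im[130:250,540:640],(500,600),interpolation=cv2.INTER_CUBIC))
```

```text
green x 0.5911483015205924 0.6072309751531069 ball 0.5938639830060229 0.6043070079800049 0.5991343837503632 180 155
tab [ 0.54007362 -0.04323911] -0.03199703264691209 pointer -0.10062647371605271
cap [ 0.59190175 -0.11169482  0.113     ] foot [ 0.59524067 -0.1138825   0.06      ]
```

View pics/c3.png

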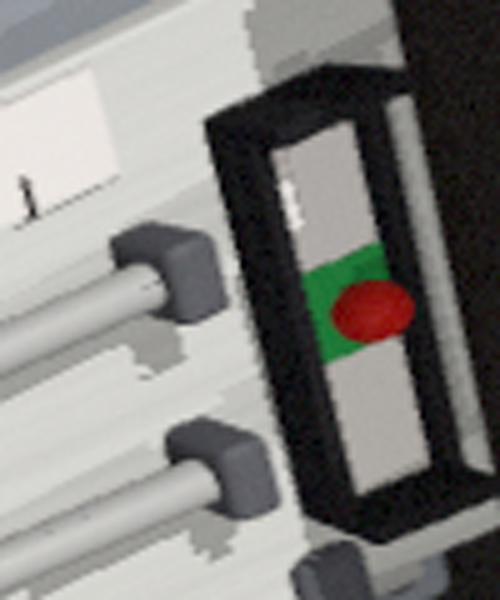

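The crop shows the ball wholly in the green: green x spans 0.591–0.607 and the ball is centred at 0.599, so the bed is level. Next I'll go above the handle, with the fingers closing across the pull.

>>> send_rows(rows=[-0.41,0.885,0,0,0,0,80,-0.41,0.885,0,0,0,0,80,-0.41,0.885,0,0,0,0,80,-0.41,0.885,0,0,0,0,80,0,0,0,0,0,1,80,0,0,0,0,0,1,80,0,0,0,0,0,1,80,0,0,0,0,0,1,80,0,0,0,0,0,1,80,0,0,0,0,0,1,80])

```text
t: 7.9
tool_pos: [0.5963, -0.1142, 0.1737]
orientation: [1.63, 2.686, 0.0]
ft_force: [-0.3, 0.6, 0.4]
width: 0.686
grasp_force: 0.0
```

>>> send_rows(rows=[0,0,0,0,0,1,80,0,0,0,0,0,1,80,0,0,0,0,0,1,80,0,0,0,0,0,1,80,0,0,0,0,0,1,80,0,0,0,0,0,0.05,80,0,0,0.5,0,0,0,80,0,0,0.5,0,0,0,80,0,0,0,0,0,0,80,0,0,0,0,0,0,80])

```text
t: 8.73
tool_pos: [0.5956, -0.114, 0.1469]
orientation: [-2.24, -2.199, 0.002]
ft_force: [0.1, 0.0, -0.2]
width: 0.687
grasp_force: 0.0
```

Run:
```python
from h import *
s=env.get_state();print(s["t"],s["tool_pos"],s["orientation"],s["width"],s["joint_positions"].round(2))
np.save("s4.npy",[s["tool_pos"],s["orientation"]])
cv2.imwrite("pics/w4.png",viewer.get_image("wrist")[:,:,::-1])
w=cam("wrist",s);print(proj(w,[.596,-.114,.115]),proj(w,[.596,-.114,.06]))
```

```text
8.7333 [ 0.59562626 -0.11395044  0.1468863 ] [-2.24034396e+00 -2.19923982e+00  2.05168438e-03] 0.6870022455554514 [-0.27  0.55  1.57 -0.    1.02 -0.25]
[321.30728533 278.83281654] [320.99669349 245.3620553 ]
```

View pics/w4.png

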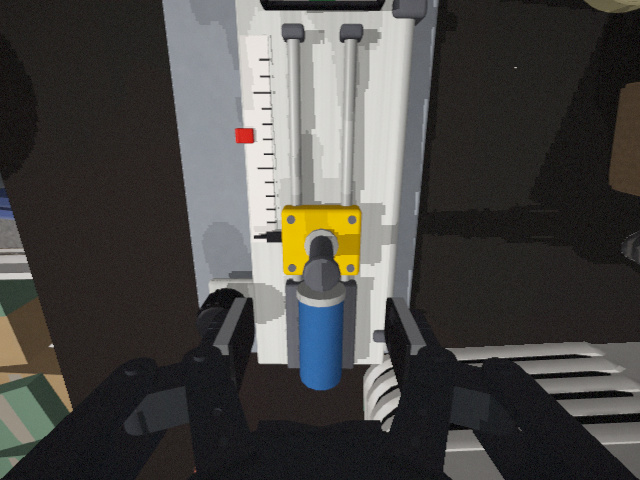

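The cap is at (321,275) and the foot at (321,245), both matching the prediction. The pointer tip is at (256,237) and the tab at (245,135). I'll descend and grip.

>>> send_rows(rows=[0,0,0.6,0,0,0,80,0,0,0.8,0,0,0,80,0,0,0.8,0,0,0,80,0,0,0.7,0,0,0,80,0,0,0.3,0,0,0,80,0,0,0,0,0,0,160,0,0,0,0,0,0,255,0,0,0,0,0,0,255,0,0,0,0,0,0,255,0,0,0,0,0,0,255], squeeze=60)

```text
t: 9.62
tool_pos: [0.5968, -0.1143, 0.0697]
orientation: [2.242, 2.198, 0.001]
ft_force: [-3.2, 0.2, 6.8]
width: 0.215
grasp_force: 58.1
```

```bash
cat > m.py <<'E'
from h import *
import sys
def tabptr(w,im,tip):
    v=np.array([.0208,1.]);g=cv2.cvtColor(im,cv2.COLOR_BGR2HSV)
    rm=cv2.inRange(g,np.array((0,150,80)),np.array((8,255,255)))
    n,l,st,ce=cv2.connectedComponentsWithStats(rm)
    for i in range(1,n):
        if st[i,4]>60:
            for z in(.040,.044): print(ce[i].round(1),st[i],z,"tab y",(ray(w,ce[i],z)[:2]@v).round(4),"ptr y",(ray(w,tip,z)[:2]@v).round(4))
E
python3 - <<'E'
from m import *
a=np.load("s4.npy");w=cam("wrist",dict(tool_pos=a[0],orientation=a[1]))
tabptr(w,cv2.imread("pics/w4.png"),(256,237))
s=env.get_state();print(s["tool_pos"],s["width"],s["grasp_force"],s["ft_force"])
E
```

```text
[244.  135.3] [235 128  19  15 246] 0.04 tab y -0.0289 ptr y -0.1022
[244.  135.3] [235 128  19  15 246] 0.044 tab y -0.0288 ptr y -0.1008
[ 0.59676666 -0.11427635  0.06967028] 0.2146544743743523 58.149186812806875 [-3.20719597  0.22113245  6.76252542]
```

Handle gripped. The travel needed is about 70 mm, so I'll pull 68 mm and look.

>>> send_rows(rows=[0.2,0,0,0,0,0,255,0.35,0,0,0,0,0,255,0.4,0,0,0,0,0,255,0.4,0,0,0,0,0,255,0.4,0,0,0,0,0,255,0.4,0,0,0,0,0,255,0.35,0,0,0,0,0,255,0.22,0,0,0,0,0,255,0,0,0,0,0,0,255,0,0,0,0,0,0,255])

```text
t: 10.45
tool_pos: [0.5982, -0.0473, 0.0697]
orientation: [2.241, 2.198, -0.0]
ft_force: [-3.8, -10.6, 5.1]
width: 0.219
grasp_force: 58.2
```

Run:
```python
from h import *
s=env.get_state();print(s["t"],s["tool_pos"],s["width"],s["grasp_force"],s["ft_force"])
np.save("s5.npy",[s["tool_pos"],s["orientation"]])
a=viewer.get_image("wrist")[:,:,::-1];b=viewer.get_image("top")[:,:,::-1]
cv2.imwrite("pics/w5.png",a);cv2.imwrite("pics/t5.png",b)
w=cam("wrist",s);p=proj(w,[.541,-.043,.044]);print(p)
x,y=np.clip(p.astype(int),[100,100],[540,380])
o=np.zeros((600,800,3),np.uint8);o[:400,:400]=cv2.resize(np.ascontiguousarray(a[y-100:y+100,x-100:x+100]),(400,400),interpolation=cv2.INTER_CUBIC)
o[:,400:]=cv2.resize(np.ascontiguousarray(b[195:245,254:288]),(400,600),interpolation=cv2.INTER_CUBIC)
print("crop",x-100,y-100)
cv2.imwrite("pics/c5.png",o)
```

```text
10.45 [ 0.59821094 -0.0472635   0.06969964] 0.21898457699716775 58.246809197589755 [ -3.78107503 -10.57378118   5.05507716]
[211.84046941 278.26710435]
crop 111 178
```

View pics/c5.png

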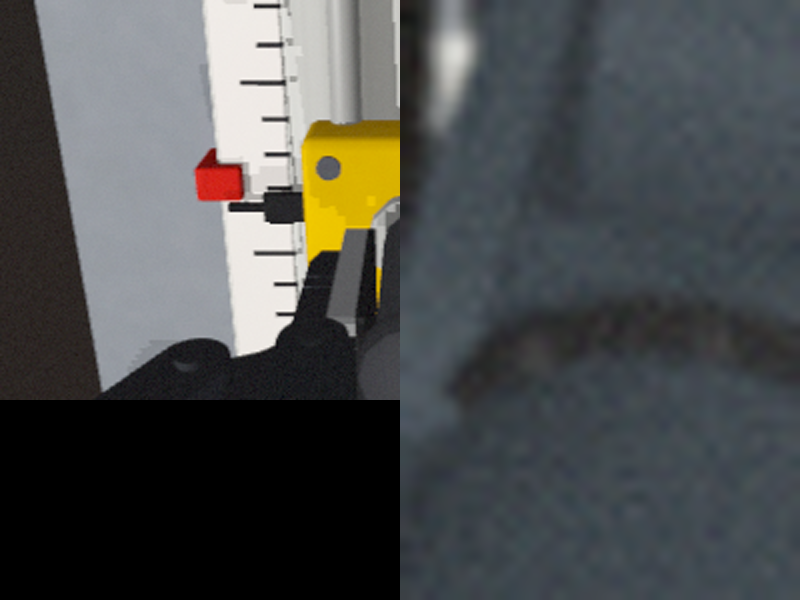

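The pointer tip is at about (226.5,281.5) and the tab top's middle at (221,269), so it stops a few mm short. I'll work out the remaining distance.

Run:
```python
from h import *
v=np.array([.0208,1.])
L=lambda f:cam("wrist",dict(zip(("tool_pos","orientation"),np.load(f))))
w4,w5,w3=L("s4.npy"),L("s5.npy"),L("s3.npy")
for z in(.036,.040,.044,.048):
    print(z,"tab w4",(ray(w4,(244,135.3),z)[:2]@v).round(4),"tab w5",(ray(w5,(221,269),z)[:2]@v).round(4),"ptr w4",(ray(w4,(256,237),z)[:2]@v).round(4),"ptr w5",(ray(w5,(226.5,281.5),z)[:2]@v).round(4), "tip x",ray(w4,(256,237),z)[0].round(4),ray(w5,(226.5,281.5),z)[0].round(4))
s=np.load("s5.npy")[0];print(np.load("s4.npy")[0],s)
```

```text
0.036 tab w4 -0.029 tab w5 -0.0299 ptr w4 -0.1035 ptr w5 -0.0374 tip x 0.5464 0.5461
0.04 tab w4 -0.0289 tab w5 -0.0282 ptr w4 -0.1022 ptr w5 -0.0355 tip x 0.5472 0.5473
0.044 tab w4 -0.0287 tab w5 -0.0264 ptr w4 -0.1008 ptr w5 -0.0336 tip x 0.548 0.5485
0.048 tab w4 -0.0286 tab w5 -0.0247 ptr w4 -0.0995 ptr w5 -0.0317 tip x 0.5488 0.5497
[ 0.59562626 -0.11395044  0.1468863 ] [ 0.59821094 -0.0472635   0.06969964]
```

Tab at −0.0287 and pointer at about −0.035, so 6 mm more.

>>> send_rows(rows=[0.08,0,0,0,0,0,255,0.1,0,0,0,0,0,255,0.06,0,0,0,0,0,255,0,0,0,0,0,0,255,0,0,0,0,0,0,255,0,0,0,0,0,0,255,0,0,0,0,0,0,255,0,0,0,0,0,0,255,0,0,0,0,0,0,255,0,0,0,0,0,0,255])

```text
t: 11.38
tool_pos: [0.5984, -0.0417, 0.0697]
orientation: [2.241, 2.197, -0.0]
ft_force: [-3.6, -10.3, 6.0]
width: 0.218
grasp_force: 58.2
```

Run:
```python
from h import *
s=env.get_state();print(s["t"],s["tool_pos"],s["width"],s["grasp_force"],s["ft_force"])
np.save("s6.npy",[s["tool_pos"],s["orientation"]])
a=viewer.get_image("wrist")[:,:,::-1];c=viewer.get_image("scene")[:,:,::-1]
o=np.zeros((600,800,3),np.uint8);o[:400,:400]=cv2.resize(np.ascontiguousarray(a[180:380,110:310]),(400,400),interpolation=cv2.INTER_CUBIC)
o[:400,400:]=cv2.resize(np.ascontiguousarray(c[205:285,270:350]),(400,400),interpolation=cv2.INTER_CUBIC)
o[400:,:]=cv2.resize(np.ascontiguousarray(a[:140,110:510]),(800,200))[:200]
cv2.imwrite("pics/c6.png",o)
```

```text
11.3833 [ 0.59835163 -0.04172125  0.06969305] 0.21802848054523727 58.241738020442426 [ -3.56850374 -10.27456185   5.9574067 ]
```

View pics/c6.png

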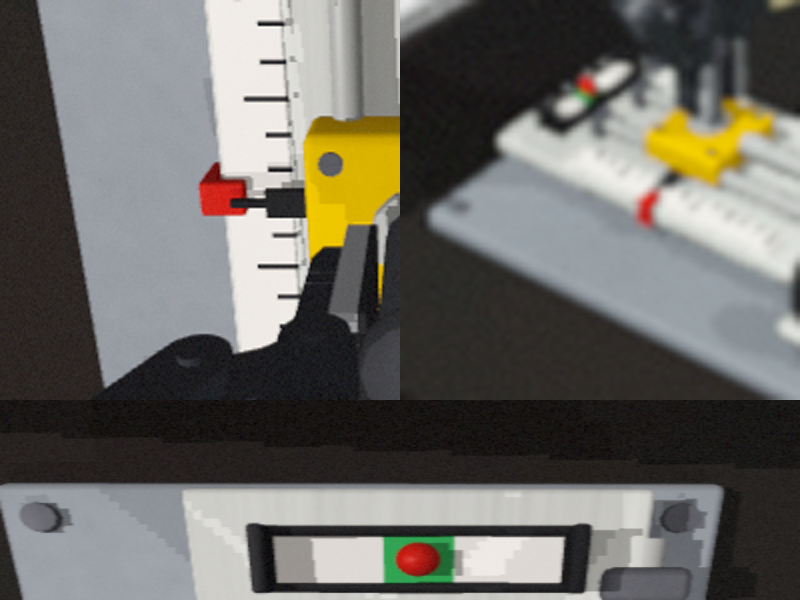

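The pointer tip lies over the red tab, at row 203 with the tab spanning rows 180–215, within about 1–2 mm of its middle. The ball is in the green and the grip is 58 N, so I'll hand in.

```bash
python3 -c "
from station import job
print(job.finish_job())"
```

```text
the job is handed in; nothing more can be done
None
```

I handed the job in at about 11.5 s: the bed is level with the ball wholly in the green, the pointer is about 1–2 mm from the middle of the red tab, and the gripper holds the handle at 58 N; no verdict was returned.

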